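# Turn the parts carousel until it drops onto its flat-sided shaft, then press it home

## Robot

A 6-joint arm with a two-finger parallel gripper is mounted at the origin on a cart in front of the work surface, level with it; the furniture and walls round the work are solid. World frame = base frame: x ahead of the robot, y to its left, z up, the work surface at z = 0. Lengths are in m, angles in rad, forces in N, time in s.
With the tool pointing down it reaches from about 0.4 to 0.825 m from the base axis. Payload 7 kg.
Tool frame: the origin (TCP) lies between the finger pads; the fingertips stand 11 mm ahead of it and the grasp point (between the pads) lies 8 mm behind it (arm.nose_length is the distance from the TCP to the fingertips, in m); z points along the fingers, y is the line along which they close (so a half turn about z gives the same grasp; the last joint's range is limited). The gripper opens to 85 mm and grips with 20 to 120 N. Pads are 22 mm wide; open, the fingers measure 114 mm over their backs; the gripper's body (76 mm by 85 mm) begins 54 mm behind the grasp point. The pads swing forward as they close: fully open they stand 13 mm farther back than shut.
Start: joints at [-0.867, 0.359, 0.012, 0, -1.224, -0.288], TCP at [0.273, -0.617, 0.242] pointing down, gripper open.
Joint ranges: [-3.07, 3.07], [-1.43, 2.12], [-1.02, 1.25], [-3.03, 1.67], [-3.05, -0], [-3.03, 3.03]. Speed limits (rad/s): [2.39, 2.39, 3.01, 3.14, 3.14, 3.14].

## Interface

Orientations are given as [roll, pitch, yaw] about the fixed x, y, z axes, in that order (R = Rz(yaw) Ry(pitch) Rx(roll)).
In Python, from workcell import arm, vision gives the robot as it stands.
- The arm moves only by the tool apply_moves, never from a script. Its argument "targets" is a list of rows, each an object with "claw": the opening, from -1 (shut) to 1 (fully open); "xyz": the shift along the tool's x, y, z scaled (see below), a list of three; "dr": the turn, a rotation vector about the tool's x, y, z scaled (see below), a list of three. In form: [{"claw": claw, "xyz": [tx, ty, tz], "dr": [wx, wy, wz]}, ...]. A call has 1 to 10 rows; each row is the pose to reach, as a shift and turn from the pose commanded when the call began, along the tool's axes at that moment, turning the shorter way round; what a row does not reach only later rows make up. The controller multiplies each number of a shift by 15 cm and each number of a turn by 360 degrees. A row lasts 1/8 s, in which the tool goes at most 62.5 mm and 10.7 degrees, less where a joint would pass 70% of its speed; a pose out of reach is approached as far as the arm can. A call with a number of a shift or a turn outside -1 to 1 is refused whole. A call with a gripper value outside its range is refused whole. The fingers move at their own pace and stop on an object; the grip force is fixed at half the most. Time passes only in rows, so rows that repeat a pose let the fingers close. It gives the time, the measured TCP pose, the force, the opening and the grip force at its end, in the units of the state.
- arm.get_state(): the state, without advancing time (a new reading comes with each control period).
- vision.camera(name): name is "side" or "top"; returns the picture (384x512x3 uint8, red, green, blue); there is no depth.
- vision.camera_model(name): a dict with "fx", "fy", "cx", "cy" (pixels), "world_to_cam" (4x4, takes a point from world to camera coordinates). Camera axes: x right, y up, looking along -z (the intrinsics and any distortion apply to the point x, -y, -z); pixel columns grow to the right and rows downward; lengths in m; the calibration is good to about 2 mm. A picture is of the moment at which its call begins. camera_model takes no time and is no camera call.
- arm.finish_job(): hands the job in; it is judged then, once.
The state is a dict: "t": time; "q": joint angles; "joint_velocities": joint speeds; "joint_efforts": joint torques, N m; "position": TCP position; "orientation": TCP orientation; "force": force on the tool from outside, world axes, zero at the start; "ft_torque": the same for the moment, N m; "grip_width": finger opening in m; "grasp_force": force on a finger pad.
Only numpy, scipy, OpenCV 4.12 (cv2) and the standard library are available. Lean on these libraries where they do the work, as an engineer would, in place of code of your own. Each camera call takes 0.05 s, during which the arm holds its last target. There are 200 camera calls.

## Task

The round parts carousel has only been set down loosely on its stand: the slot under its hub does not line up with the flat-sided shaft, so it stands too high. Turn it gently by its upright posts until it drops onto the flats (it will then turn no further; do not force it), then press down on the hub until it is fully home. Leave it level and let go; do not disturb the loupe, the small blue screwdriver and the USB stick lying beside it.

Things in the scene. Friction and masses are not known exactly. Their poses are not given: they have to be found in the camera images.
- stand: Fixed grey round foot, 124 mm across, 16 mm high, on the desk; origin at the centre of its underside, on the turning axis. Its yaw says nothing about the shaft.
- stand_shaft (a point): Top of the flats of the fixed steel shaft in the stand's middle, on the axis, 30 mm above the desk, hidden under the carousel. Flat-sided, 48 x 26 mm; above it a round pilot pin, 16 mm diameter, keeps the carousel centred while it is turned. Which way the flats point differs each time and cannot be seen, nor read from any pose: turn the carousel and feel for it. The shaft never turns.
- stand_ring (a point): On the axis, 23 mm above the desk: height of the stiff rubber-faced seating ring (92 mm across) round the shaft. It catches the dropped carousel at 23 mm or up to 3 mm lower, and slides down to its stop at 18 mm when the hub is pressed with about 12 to 16 N; it stays where it is pressed to.
- carousel: Loose round grey plastic parts tray, 151 mm across, 0.3 to 0.5 kg; origin at the centre of its floor's underside, z up, x towards post a. Floor 6 mm thick; rim and bin walls reach 16 mm above the origin, the rim also 10 mm below it. Origin 30 mm above the desk at the start, about 23 mm once dropped onto the flats, 18 mm fully home. Until it drops it turns freely either way (1 to 3 N at a post), then it is locked.
- carousel_slot (a point): Centre of the mouth of the blind slot under the hub, at the carousel's origin; slot 50.4 x 28.4 mm, long side along the carousel's x. It fits the shaft in two positions half a turn apart, with about 2.5 degrees of play each way; at the start it is 34 to 146 degrees off, so turning up to 146 degrees in either direction finds the fit.
- carousel_hub (a point): Centre of the flat top of the closed round hub (72 mm diameter), 52 mm above the carousel's origin: the place to press.
- carousel_post_a (a point): Centre of the top of one upright steel post, 12 mm diameter, standing 58 mm from the axis on the carousel's +x side; it rises 46 mm above the tray floor to this point. Free space of 16 mm to the hub.
- carousel_post_b (a point): Centre of the top of the other, equal post, on the carousel's -x side.
- loupe: Bystander: black eye loupe, 35 mm diameter, 34 mm high, standing near the stand; origin at the centre of its underside.
- screwdriver_blue: Bystander: small screwdriver with a blue handle, 135 mm long, 15 mm thick, lying on the robot's side of the stand; origin at the middle of its underside.
- usb_stick: Bystander: red USB stick, 55 x 17 x 8 mm, lying near the stand; origin at the centre of its underside.
Mind the look-alikes: they are no part of the job. Several things look just like the stand: the one meant starts nearest to the robot's base.

How it is judged:
At the end, for the whole second after the job is handed in: The carousel is down on the flats and pressed fully home: its origin less than 19.8 mm above the stand's underside, within 3 mm of the stand's axis, level within 0.03 rad, and at rest (z of carousel in the frame of stand below 0.0198 m and horizontal distance between carousel and stand below 0.003 m and angle between carousel's own z axis and vertical below 0.03 rad and linear speed of carousel below 0.01 m/s); the robot touches nothing.
It fails at once if the carousel is forced: pushed or pressed by the robot with more than 60 N (contact force between any of the fingers, the arm and carousel above 60 N).
It fails at once if the loupe, screwdriver or USB stick is moved by more than 30 mm (distance of any of loupe, screwdriver_blue, usb_stick from where it was at the start of the episode above 0.03 m).
It also fails if it takes over 48 s, if anything falls off the work surface, if the arm or the gripper's body presses on something with over 40 N, if the wrist force passes 120 N, or if a joint passes its speed limit or range.

## Working session

There is one attempt and no reset: what is moved stays moved. The work goes in short steps, Python scripts to look and compute and a tool call to move; the robot and the scene stay as the last step left them, time stands still between calls to the robot, and variables do not carry over. Pictures are saved under pics/ and viewed, at most 10 in all, crops included, and the job is handed in when it is done.

Besides the shell and the picture viewer there is one more tool, called after "Call:" as name(argument=value, ...) on one line, values as JSON. apply_moves: Moves the arm, as the interface text tells. Its arguments: {"type":"object","properties":{"targets":{"type":"array"}},"required":["targets"]}

```bash
mkdir -p pics; ls; python3 - <<'E'
from workcell import arm, vision
import cv2, numpy as np
for n in("side","top"):
    im=vision.camera(n); cv2.imwrite(f"pics/{n}0.png",im[:,:,::-1]); m=vision.camera_model(n); print(n,{k:np.round(v,4).tolist() if not isinstance(v,str) else v for k,v in m.items()})
s=arm.get_state();print(s, arm.nose_length)
E
```

```text
pics
side {'fx': 476.3949, 'fy': 476.3949, 'cx': 252.7375, 'cy': 191.1001, 'world_to_cam': [[-0.9984, -0.056, -0.0033, 0.4621], [0.023, -0.4621, 0.8866, -0.1852], [-0.0511, 0.8851, 0.4626, -0.8564], [0.0, 0.0, 0.0, 1.0]]}
top {'fx': 432.6084, 'fy': 432.6084, 'cx': 255.9959, 'cy': 191.9446, 'world_to_cam': [[0.0108, -0.9999, -0.0095, -0.2419], [0.9967, 0.01, 0.0802, -0.4797], [-0.0801, -0.0104, 0.9967, -0.9799], [0.0, 0.0, 0.0, 1.0]]}
{'t': 0.1, 'q': array([-8.66900401e-01,  3.59313794e-01,  1.11444899e-02, -3.16825672e-04,
       -1.22407894e+00, -2.88098353e-01]), 'joint_velocities': array([ 7.71070948e-05, -2.32211567e-03,  2.07216153e-03,  2.63950178e-03,
        1.55162172e-04, -1.99912216e-04]), 'joint_efforts': array([-1.26391613e-03, -5.84767342e+01,  2.94107723e+01,  6.95463136e+00,
       -3.20616833e-03,  1.76780429e-05]), 'position': array([ 0.2724583 , -0.61711809,  0.2414542 ]), 'orientation': array([ 3.14011594e+00, -1.26995495e-04, -2.72590287e+00]), 'force': array([1.10601151, 0.01971271, 0.77429892]), 'ft_torque': array([ 0.00085979, -0.01350197,  0.02578773]), 'grasp_force': 0.0, 'grip_width': 0.08546530768507242} 0.011
```

View pics/top0.png

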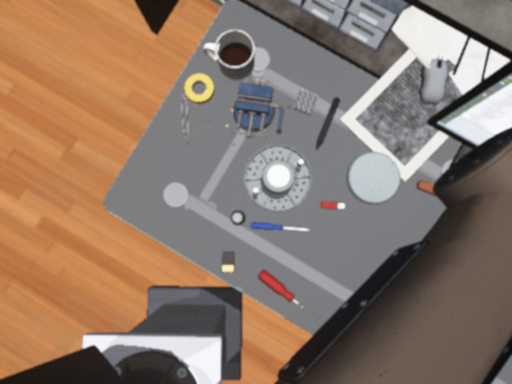

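View pics/side0.png

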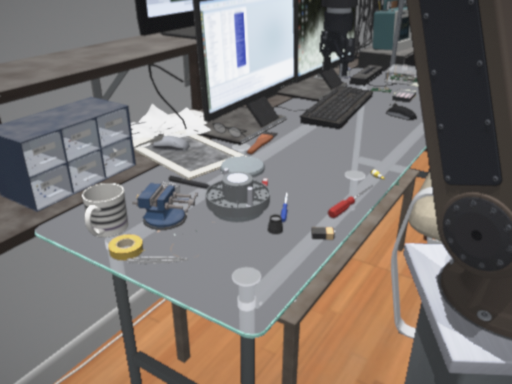

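Top view: the tray with its bright hub is at about (278,178), with posts near (256,190) and (300,163). The loupe is at (238,217), the blue screwdriver at (280,227) and the USB stick at (333,206). Candidates for the stand are the tray's foot at (278,178), the bare disc at (374,177), and the glass pads at (175,194) and (261,60). Only the first carries the carousel. I'll check it in one enlarged crop.

```bash
cat > h.py <<'E'
import numpy as np, cv2
from workcell import arm, vision
def proj(p,n="top"):
    m=vision.camera_model(n); c=np.array(m["world_to_cam"])@np.append(p,1)
    return np.array([m["cx"]+m["fx"]*c[0]/-c[2], m["cy"]-m["fy"]*c[1]/-c[2]])
def ray(u,v,z,n="top"):
    m=vision.camera_model(n); W=np.linalg.inv(np.array(m["world_to_cam"]))
    d=W[:3,:3]@np.array([(u-m["cx"])/m["fx"],-(v-m["cy"])/m["fy"],-1]); o=W[:3,3]
    return o+d*(z-o[2])/d[2]
E
python3 - <<'E'
from h import *
print("hub",ray(278,177,.082),"a",ray(300,163,.082),"b",ray(256,190,.082),"disc",ray(374,177,.016))
for n,p in dict(loupe=(238,217),sdL=(251,226),sdR=(309,230),usb=(333,206)).items(): print(n,ray(*p,.01))
a=cv2.imread("pics/top0.png")[130:250,210:370]; b=cv2.imread("pics/side0.png")[150:250,180:310]
cv2.imwrite("pics/c0.png",np.vstack([cv2.resize(a,(560,420),interpolation=3)[:330],cv2.resize(b,(560,269*560//350),interpolation=3)[:270]]))
E
```

```text
hub [ 0.51001939 -0.28481952  0.082     ] a [ 0.54102377 -0.33229714  0.082     ] b [ 0.4813134 -0.2375198  0.082    ] disc [ 0.51981503 -0.5093645   0.016     ]
loupe [ 0.42425805 -0.19575975  0.01      ]
sdL [ 0.40380474 -0.22611455  0.01      ]
sdR [ 0.39605075 -0.36003236  0.01      ]
usb [ 0.45202648 -0.41549359  0.01      ]
```

View pics/c0.png

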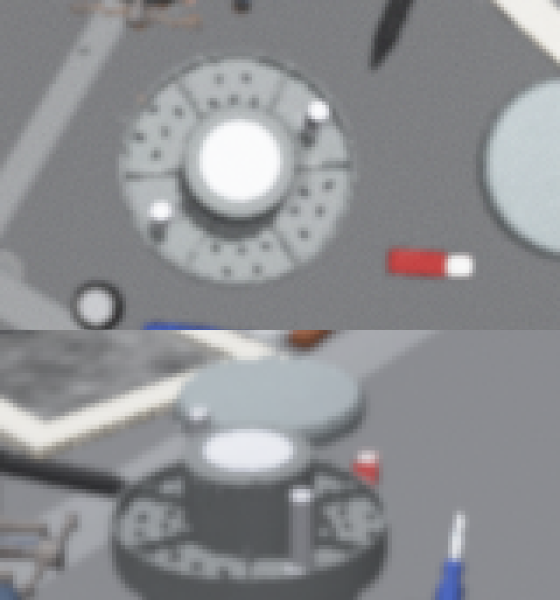

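The crop confirms the tray with hub and two posts on the stand nearest the base. Post tops are at (300.9,161.4) and (255.7,190.0) and the hub at (278.6,175.7). I'll straddle the far post with the fingers tangential to it and orbit about the axis.

```bash
cat >> h.py <<'E'
def to(pos,yaw,s=None):  # shift/turn in move units from measured pose
    s=s or arm.get_state(); from scipy.spatial.transform import Rotation as R
    a=R.from_euler("xyz",s["orientation"]); b=R.from_euler("xyz",[np.pi,0,yaw])
    return np.round(a.inv().apply(np.array(pos)-s["position"])/.15,4), np.round((a.inv()*b).as_rotvec()/2/np.pi,4)
E
python3 - <<'E'
from h import *
a=ray(300.9,161.4,.082);b=ray(255.7,190,.082);c=(a+b)/2;d=a-b
print(a,b,c,np.linalg.norm(d),np.arctan2(d[1],d[0]), ray(278.6,175.7,.082))
phi=np.arctan2(d[1],d[0]); u=d/np.linalg.norm(d)
p=c+.058*u; print(p,phi,to([p[0],p[1],.2],phi+np.pi))
E
```

```text
[ 0.54454279 -0.33423812  0.082     ] [ 0.48130692 -0.23687189  0.082     ] [ 0.51292486 -0.28555501  0.082     ] 0.11609890758384403 -0.9947979748644824 [ 0.51286259 -0.28609845  0.082     ]
[ 0.54451585 -0.33419664  0.082     ] -0.9947979748644824 (array([-2.421 ,  0.9927,  0.2775]), array([ 2.000e-04, -2.000e-04,  2.245e-01]))
```

Call:
apply_moves(targets=[{"claw": -0.15,"xyz": [-0.4,0.16,0],"dr": [0,0,0]},{"claw": -0.15,"xyz": [-0.8,0.33,0],"dr": [0,0,0]},{"claw": -0.15,"xyz": [-0.97,0.4,0],"dr": [0,0,0]}])

```text
t: 0.48
position: [0.383, -0.5017, 0.242]
orientation: [3.141, 0.0, -2.724]
force: [0.2, -0.1, 0.7]
grip_width: 0.0362
grasp_force: 0.0
```

Call:
apply_moves(targets=[{"claw": -0.15,"xyz": [-0.4,0.16,0],"dr": [0,0,0.025]},{"claw": -0.15,"xyz": [-0.8,0.33,0],"dr": [0,0,0.05]},{"claw": -0.15,"xyz": [-0.97,0.4,0.1],"dr": [0,0,0.075]},{"claw": -0.15,"xyz": [-0.97,0.4,0.2],"dr": [0,0,0.1]},{"claw": -0.15,"xyz": [-0.97,0.4,0.2],"dr": [0,0,0.125]},{"claw": -0.15,"xyz": [-0.97,0.4,0.2],"dr": [0,0,0.15]},{"claw": -0.15,"xyz": [-0.97,0.4,0.2],"dr": [0,0,0.175]},{"claw": -0.15,"xyz": [-0.97,0.4,0.2],"dr": [0,0,0.2]},{"claw": -0.15,"xyz": [-0.97,0.4,0.2],"dr": [0,0,0.2245]},{"claw": -0.15,"xyz": [-0.97,0.4,0.2],"dr": [0,0,0.2245]}])

```text
t: 1.72
position: [0.4902, -0.39, 0.2119]
orientation: [-3.141, -0.001, 2.148]
force: [0.2, -0.7, -0.3]
grip_width: 0.0363
grasp_force: 0.0
```

```bash
python3 - <<'E'
from h import *
print(to([.5445,-.3342,.13],-.9948+np.pi),arm.get_state())
E
```

```text
(array([0.1139, 0.5068, 0.546 ]), array([-0.0001, -0.0001,  0.0002])) {'t': 1.725, 'q': array([-3.61001093e-01,  3.00371839e-01, -1.43819946e-01, -1.28509609e-04,
       -1.12735098e+00, -2.20351475e+00]), 'joint_velocities': array([ 8.02269144e-04,  3.22642468e-04, -4.66455623e-05,  3.50947773e-04,
        1.08438148e-04,  8.44649470e-02]), 'joint_efforts': array([-1.04384337e-03, -5.26246476e+01,  2.82087600e+01,  6.66545659e+00,
       -2.37030377e-03, -1.31424319e+00]), 'position': array([ 0.4901609 , -0.39002791,  0.21192012]), 'orientation': array([-3.14124483e+00, -6.70568208e-04,  2.14781784e+00]), 'force': array([ 0.24884428, -0.65983094, -0.26594664]), 'ft_torque': array([-0.01180123,  0.04778433,  0.04198818]), 'grasp_force': 0.0, 'grip_width': 0.03628283641359182}
```

Call:
apply_moves(targets=[{"claw": -0.15,"xyz": [0.06,0.27,0.28],"dr": [0,0,0]},{"claw": -0.15,"xyz": [0.114,0.507,0.546],"dr": [0,0,0]},{"claw": -0.15,"xyz": [0.114,0.507,0.546],"dr": [0,0,0]}])

```text
t: 2.1
position: [0.5441, -0.332, 0.1265]
orientation: [-3.138, -0.005, 2.153]
force: [-1.0, 0.2, 1.3]
grip_width: 0.0364
grasp_force: 0.0
```

```bash
python3 - <<'E'
from h import *
print(arm.get_state()["position"],to([.5445,-.3342,.07],-.9948+np.pi))
im=[cv2.cvtColor(vision.camera(n),4) for n in("top","side")]
cv2.imwrite("pics/p1.png",np.hstack([cv2.resize(im[0][110:240,220:350],(400,400)),cv2.resize(im[1][110:240,170:300],(400,400))]))
E
```

```text
[ 0.54410807 -0.33202637  0.12645561] (array([-0.0155, -0.0044,  0.3763]), array([-0.0006, -0.0008,  0.0009]))
```

View pics/p1.png

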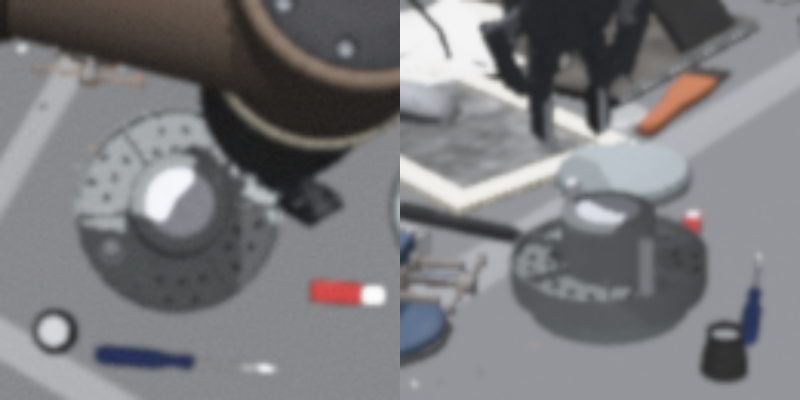

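The top view shows the tray rim, hub at about (180,190) in the crop, and the gripper over the far post. In the side view the finger tips at (540,130) and (600,125) straddle the post top at (570,182). Next I descend and narrow the gap.

Call:
apply_moves(targets=[{"claw": -0.15,"xyz": [0,0,0.1],"dr": [0,0,0]},{"claw": -0.15,"xyz": [0,0,0.2],"dr": [0,0,0]},{"claw": -0.15,"xyz": [0,0,0.3],"dr": [0,0,0]},{"claw": -0.15,"xyz": [0,0,0.4],"dr": [0,0,0]},{"claw": -0.4,"xyz": [0,0,0.4],"dr": [0,0,0]},{"claw": -0.4,"xyz": [0,0,0.4],"dr": [0,0,0]},{"claw": -0.4,"xyz": [0,0,0.4],"dr": [0,0,0]}])

```text
t: 3.08
position: [0.5453, -0.3345, 0.071]
orientation: [3.141, 0.001, 2.147]
force: [0.3, -0.3, 1.4]
grip_width: 0.0256
grasp_force: 0.0
```

```bash
python3 -c "
import numpy as np
for d in (3,6,9,10,20,30,24): r=np.radians(d);print(d,58*(1-np.cos(r))/150,58*np.sin(r)/150,-d/360)"
```

```text
3 0.0005299132282314511 0.020236569747271616 -0.008333333333333333
6 0.0021182004576009946 0.040417672463492677 -0.016666666666666666
9 0.0047605083032133955 0.060487993148889266 -0.025
10 0.0058743355019462325 0.06714396203121306 -0.027777777777777776
20 0.023318853296115407 0.1322477887525919 -0.05555555555555555
30 0.0518035105366837 0.1933333333333333 -0.08333333333333333
24 0.033429089711527665 0.1572715019893094 -0.06666666666666667
```

Call:
apply_moves(targets=[{"claw": -0.4,"xyz": [0.0005,0.0202,0],"dr": [0,0,-0.00833]},{"claw": -0.4,"xyz": [0.0021,0.0404,0],"dr": [0,0,-0.01667]},{"claw": -0.4,"xyz": [0.0048,0.0605,0],"dr": [0,0,-0.025]},{"claw": -0.4,"xyz": [0.0085,0.0804,0],"dr": [0,0,-0.03333]},{"claw": -0.4,"xyz": [0.0132,0.1001,0],"dr": [0,0,-0.04167]},{"claw": -0.4,"xyz": [0.0189,0.1195,0],"dr": [0,0,-0.05]},{"claw": -0.4,"xyz": [0.0257,0.1386,0],"dr": [0,0,-0.05833]},{"claw": -0.4,"xyz": [0.0334,0.1573,0],"dr": [0,0,-0.06667]},{"claw": -0.4,"xyz": [0.0421,0.1755,0],"dr": [0,0,-0.075]},{"claw": -0.4,"xyz": [0.0518,0.1933,0],"dr": [0,0,-0.08333]}])

```text
t: 4.32
position: [0.5651, -0.3121, 0.0711]
orientation: [3.142, 0.001, 2.672]
force: [0.9, 0.2, -0.3]
grip_width: 0.0259
grasp_force: 0.4
```

Call:
apply_moves(targets=[{"claw": -0.4,"xyz": [0.0005,0.0202,0],"dr": [0,0,-0.00833]},{"claw": -0.4,"xyz": [0.0021,0.0404,0],"dr": [0,0,-0.01667]},{"claw": -0.4,"xyz": [0.0048,0.0605,0],"dr": [0,0,-0.025]}])

```text
t: 4.7
position: [0.5686, -0.3037, 0.0711]
orientation: [-3.141, 0.001, 2.829]
force: [-0.3, -0.5, -0.3]
grip_width: 0.0256
grasp_force: 0.4
```

```bash
python3 - <<'E'
from h import *
s=arm.get_state();print(s["force"],s["ft_torque"],s["grasp_force"])
im=[cv2.cvtColor(vision.camera(n),4) for n in("top","side")]
cv2.imwrite("pics/p2.png",np.hstack([cv2.resize(im[0][110:240,220:350],(400,400)),cv2.resize(im[1][110:240,170:300],(400,400))]))
E
```

```text
[-0.25374121 -0.51256898 -0.26555138] [-0.18655246  0.24009136  0.01382862] 0.36758383037522435
```

View pics/p2.png

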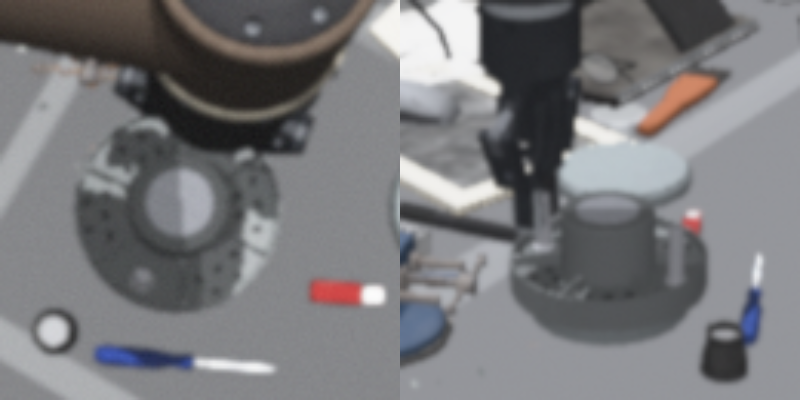

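The carousel follows: the near post has moved to about (142,280) in the crop, and it is still high. From here I step 6° at a time, watching the force.

Call:
apply_moves(targets=[{"claw": -0.4,"xyz": [0.0002,0.0135,0],"dr": [0,0,-0.00556]},{"claw": -0.4,"xyz": [0.0009,0.027,0],"dr": [0,0,-0.01111]},{"claw": -0.4,"xyz": [0.0021,0.0404,0],"dr": [0,0,-0.01667]}])

```text
t: 5.18
position: [0.5701, -0.2978, 0.0705]
orientation: [-3.142, 0.0, 2.934]
force: [0.3, -0.5, 0.8]
grip_width: 0.0257
grasp_force: 0.5
```

Call:
apply_moves(targets=[{"claw": -0.4,"xyz": [0.0002,0.0135,0],"dr": [0,0,-0.00556]},{"claw": -0.4,"xyz": [0.0009,0.027,0],"dr": [0,0,-0.01111]},{"claw": -0.4,"xyz": [0.0021,0.0404,0],"dr": [0,0,-0.01667]}])

```text
t: 5.55
position: [0.571, -0.2917, 0.0704]
orientation: [-3.142, 0.0, 3.039]
force: [1.1, -1.0, 0.6]
grip_width: 0.0255
grasp_force: 0.5
```

Call:
apply_moves(targets=[{"claw": -0.4,"xyz": [0.0002,0.0135,0],"dr": [0,0,-0.00556]},{"claw": -0.4,"xyz": [0.0009,0.027,0],"dr": [0,0,-0.01111]},{"claw": -0.4,"xyz": [0.0021,0.0404,0],"dr": [0,0,-0.01667]}])

```text
t: 5.92
position: [0.5713, -0.2856, 0.0704]
orientation: [-3.142, 0.0, -3.139]
force: [-0.3, -1.3, 0.8]
grip_width: 0.0255
grasp_force: 0.5
```

Call:
apply_moves(targets=[{"claw": -0.4,"xyz": [0.0002,0.0135,0],"dr": [0,0,-0.00556]},{"claw": -0.4,"xyz": [0.0009,0.027,0],"dr": [0,0,-0.01111]},{"claw": -0.4,"xyz": [0.0021,0.0404,0],"dr": [0,0,-0.01667]}])

```text
t: 6.3
position: [0.5709, -0.2796, 0.0704]
orientation: [-3.142, 0.0, -3.034]
force: [1.0, -1.3, 0.5]
grip_width: 0.0259
grasp_force: 0.5
```

Call:
apply_moves(targets=[{"claw": -0.4,"xyz": [0.0002,0.0135,0],"dr": [0,0,-0.00556]},{"claw": -0.4,"xyz": [0.0009,0.027,0],"dr": [0,0,-0.01111]},{"claw": -0.4,"xyz": [0.0021,0.0404,0],"dr": [0,0,-0.01667]}])

```text
t: 6.68
position: [0.57, -0.2736, 0.0704]
orientation: [-3.142, 0.0, -2.93]
force: [0.8, -0.3, 0.8]
grip_width: 0.0256
grasp_force: 0.5
```

Call:
apply_moves(targets=[{"claw": -0.4,"xyz": [0.0002,0.0135,0],"dr": [0,0,-0.00556]},{"claw": -0.4,"xyz": [0.0009,0.027,0],"dr": [0,0,-0.01111]},{"claw": -0.4,"xyz": [0.0021,0.0404,0],"dr": [0,0,-0.01667]}])

```text
t: 7.05
position: [0.5684, -0.2677, 0.0704]
orientation: [-3.142, 0.0, -2.825]
force: [0.7, -0.5, 0.4]
grip_width: 0.0252
grasp_force: 0.5
```

Call:
apply_moves(targets=[{"claw": -0.4,"xyz": [0.0002,0.0135,0],"dr": [0,0,-0.00556]},{"claw": -0.4,"xyz": [0.0009,0.027,0],"dr": [0,0,-0.01111]},{"claw": -0.4,"xyz": [0.0021,0.0404,0],"dr": [0,0,-0.01667]}])

```text
t: 7.42
position: [0.5662, -0.2621, 0.0704]
orientation: [-3.142, 0.0, -2.72]
force: [1.0, -0.6, 1.2]
grip_width: 0.0252
grasp_force: 0.5
```

Call:
apply_moves(targets=[{"claw": -0.4,"xyz": [0.0002,0.0135,0],"dr": [0,0,-0.00556]},{"claw": -0.4,"xyz": [0.0009,0.027,0],"dr": [0,0,-0.01111]},{"claw": -0.4,"xyz": [0.0021,0.0404,0],"dr": [0,0,-0.01667]}])

```text
t: 7.8
position: [0.5634, -0.2567, 0.0704]
orientation: [-3.142, 0.0, -2.615]
force: [2.0, -1.1, -0.7]
grip_width: 0.0257
grasp_force: 0.5
```

Call:
apply_moves(targets=[{"claw": -0.4,"xyz": [0.0002,0.0135,0],"dr": [0,0,-0.00556]},{"claw": -0.4,"xyz": [0.0009,0.027,0],"dr": [0,0,-0.01111]},{"claw": -0.4,"xyz": [0.0021,0.0404,0],"dr": [0,0,-0.01667]}])

```text
t: 8.18
position: [0.5601, -0.2516, 0.0704]
orientation: [-3.142, 0.0, -2.511]
force: [0.8, -0.5, 0.6]
grip_width: 0.0256
grasp_force: 0.5
```

```bash
python3 - <<'E'
from h import *
s=arm.get_state();print(s["force"],s["ft_torque"],s["grasp_force"],s["q"])
im=[cv2.cvtColor(vision.camera(n),4) for n in("top","side")]
cv2.imwrite("pics/p3.png",np.hstack([cv2.resize(im[0][110:240,220:350],(400,400)),cv2.resize(im[1][110:240,170:300],(400,400))]))
E
```

```text
[ 0.78455123 -0.48459278  0.61136202] [-0.17018026 -0.38357167 -0.02641104] 0.5200030538253486 [-1.04433237e-01  4.17731076e-01 -3.32206441e-01 -3.43104141e-05
 -8.20806446e-01 -8.35455960e-01]
```

View pics/p3.png

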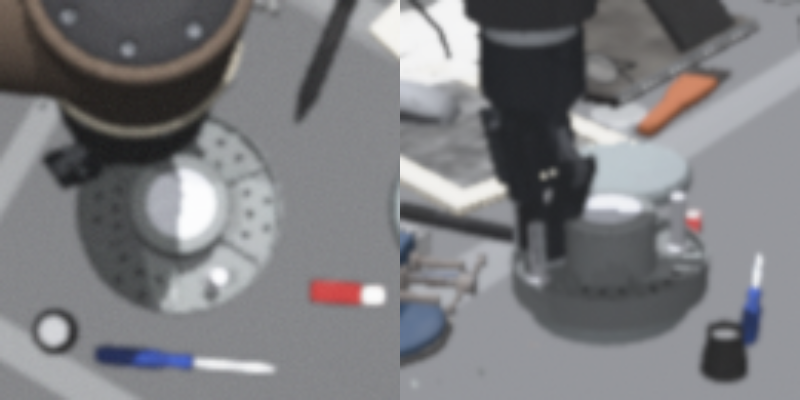

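Post b is now at (218,276) in the crop. The tray has turned about 86° and is still high.

Call:
apply_moves(targets=[{"claw": -0.4,"xyz": [0.0002,0.0135,0],"dr": [0,0,-0.00556]},{"claw": -0.4,"xyz": [0.0009,0.027,0],"dr": [0,0,-0.01111]},{"claw": -0.4,"xyz": [0.0021,0.0404,0],"dr": [0,0,-0.01667]}])

```text
t: 8.65
position: [0.5562, -0.2469, 0.0704]
orientation: [3.142, -0.0, -2.406]
force: [0.5, -0.9, -0.4]
grip_width: 0.0256
grasp_force: 0.4
```

Call:
apply_moves(targets=[{"claw": -0.4,"xyz": [0.0002,0.0135,0],"dr": [0,0,-0.00556]},{"claw": -0.4,"xyz": [0.0009,0.027,0],"dr": [0,0,-0.01111]},{"claw": -0.4,"xyz": [0.0021,0.0404,0],"dr": [0,0,-0.01667]}])

```text
t: 9.02
position: [0.5519, -0.2426, 0.0704]
orientation: [3.141, -0.0, -2.301]
force: [2.1, -0.2, -0.3]
grip_width: 0.026
grasp_force: 0.4
```

Call:
apply_moves(targets=[{"claw": -0.4,"xyz": [0.0002,0.0135,0],"dr": [0,0,-0.00556]},{"claw": -0.4,"xyz": [0.0009,0.027,0],"dr": [0,0,-0.01111]},{"claw": -0.4,"xyz": [0.0021,0.0404,0],"dr": [0,0,-0.01667]}])

```text
t: 9.4
position: [0.5473, -0.2387, 0.0704]
orientation: [-3.142, 0.0, -2.196]
force: [1.1, -0.0, -0.2]
grip_width: 0.0253
grasp_force: 0.4
```

Call:
apply_moves(targets=[{"claw": -0.4,"xyz": [0.0002,0.0135,0],"dr": [0,0,-0.00556]},{"claw": -0.4,"xyz": [0.0009,0.027,0],"dr": [0,0,-0.01111]},{"claw": -0.4,"xyz": [0.0021,0.0404,0],"dr": [0,0,-0.01667]}])

```text
t: 9.78
position: [0.5422, -0.2355, 0.0704]
orientation: [-3.141, 0.0, -2.092]
force: [1.1, -0.5, -0.3]
grip_width: 0.0257
grasp_force: 0.5
```

Call:
apply_moves(targets=[{"claw": -0.4,"xyz": [0.0002,0.0135,0],"dr": [0,0,-0.00556]},{"claw": -0.4,"xyz": [0.0009,0.027,0],"dr": [0,0,-0.01111]},{"claw": -0.4,"xyz": [0.0021,0.0404,0],"dr": [0,0,-0.01667]}])

```text
t: 10.15
position: [0.5368, -0.2327, 0.0704]
orientation: [-3.141, 0.0, -1.987]
force: [1.7, -0.1, 0.2]
grip_width: 0.0254
grasp_force: 0.5
```

Call:
apply_moves(targets=[{"claw": -0.4,"xyz": [0.0002,0.0135,0],"dr": [0,0,-0.00556]},{"claw": -0.4,"xyz": [0.0009,0.027,0],"dr": [0,0,-0.01111]},{"claw": -0.4,"xyz": [0.0021,0.0404,0],"dr": [0,0,-0.01667]}])

```text
t: 10.52
position: [0.5311, -0.2306, 0.0704]
orientation: [-3.142, 0.0, -1.882]
force: [1.7, -0.3, -0.9]
grip_width: 0.0256
grasp_force: 0.6
```

Call:
apply_moves(targets=[{"claw": -0.4,"xyz": [0.0002,0.0135,0],"dr": [0,0,-0.00556]},{"claw": -0.4,"xyz": [0.0009,0.027,0],"dr": [0,0,-0.01111]},{"claw": -0.4,"xyz": [0.0021,0.0404,0],"dr": [0,0,-0.01667]}])

```text
t: 10.9
position: [0.5252, -0.229, 0.0704]
orientation: [3.142, 0.0, -1.778]
force: [1.8, 1.3, 1.8]
grip_width: 0.0259
grasp_force: 0.6
```

Call:
apply_moves(targets=[{"claw": -0.4,"xyz": [0.0002,0.0135,0],"dr": [0,0,-0.00556]},{"claw": -0.4,"xyz": [0.0009,0.027,0],"dr": [0,0,-0.01111]},{"claw": -0.4,"xyz": [0.0021,0.0404,0],"dr": [0,0,-0.01667]}])

```text
t: 11.28
position: [0.5192, -0.2281, 0.0704]
orientation: [-3.142, 0.0, -1.673]
force: [1.6, 0.1, -0.3]
grip_width: 0.0254
grasp_force: 0.6
```

Call:
apply_moves(targets=[{"claw": -0.4,"xyz": [0.0002,0.0135,0],"dr": [0,0,-0.00556]},{"claw": -0.4,"xyz": [0.0009,0.027,0],"dr": [0,0,-0.01111]},{"claw": -0.4,"xyz": [0.0021,0.0404,0],"dr": [0,0,-0.01667]}])

```text
t: 11.65
position: [0.5129, -0.2278, 0.0703]
orientation: [3.141, 0.0, -1.568]
force: [-0.7, -0.2, 1.1]
grip_width: 0.0258
grasp_force: 0.3
```

The push force vanished and the pad force fell, so it may have dropped. I'll look.

```bash
python3 - <<'E'
from h import *
s=arm.get_state();print(s["force"],s["ft_torque"],s["grasp_force"])
im=[cv2.cvtColor(vision.camera(n),4) for n in("top","side")]
cv2.imwrite("pics/p4raw.png",im[1])
old=cv2.imread("pics/side0.png")
cv2.imwrite("pics/p4.png",np.hstack([cv2.resize(x[140:240,180:300],(400,333),interpolation=3) for x in(old,im[1])]))
E
```

```text
[-0.73539026 -0.18124284  1.12122388] [-0.0752332   0.07400076 -0.02895633] 0.2690745913423598
```

View pics/p4.png

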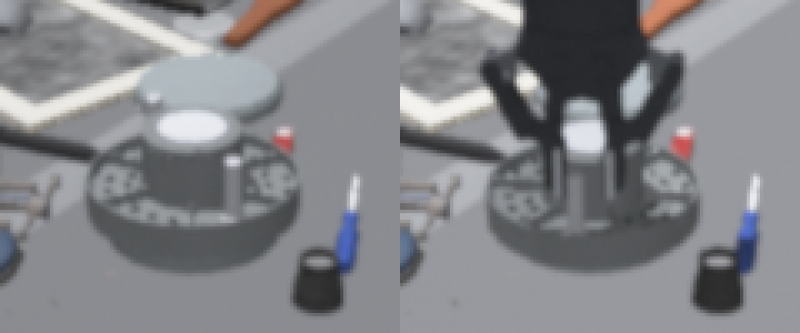

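It has dropped: the rim now sits visibly lower over the stand (rim bottom at about row 262, foot nearly hidden), and the post is free between the fingers. Next I lift, go over the hub with the fingers shut, and press.

Call:
apply_moves(targets=[{"claw": -0.4,"xyz": [0,0,-0.15],"dr": [0,0,0]},{"claw": -0.4,"xyz": [0,0,-0.4],"dr": [0,0,0]},{"claw": -1,"xyz": [0.1,0,-0.4],"dr": [0,0,0]},{"claw": -1,"xyz": [0.25,0,-0.4],"dr": [0,0,0]},{"claw": -1,"xyz": [0.385,0,-0.4],"dr": [0,0,0]},{"claw": -1,"xyz": [0.385,0,-0.4],"dr": [0,0,0]},{"claw": -1,"xyz": [0.385,0,-0.4],"dr": [0,0,0]}])

```text
t: 12.62
position: [0.5128, -0.2856, 0.1298]
orientation: [3.141, 0.0, -1.571]
force: [-0.1, 0.5, -0.2]
grip_width: 0.0003
grasp_force: 0.0
```

```bash
python3 - <<'E'
from h import *
s=arm.get_state();print(s["position"],to([.5129,-.2856,.100],s["orientation"][2]))
E
```

```text
[ 0.51282072 -0.28563807  0.1297904 ] (array([-0.0002, -0.0007,  0.1986]), array([0.0002, 0.0001, 0.    ]))
```

Call:
apply_moves(targets=[{"claw": -1,"xyz": [0,0,0.08],"dr": [0,0,0]},{"claw": -1,"xyz": [0,0,0.14],"dr": [0,0,0]},{"claw": -1,"xyz": [0,0,0.18],"dr": [0,0,0]},{"claw": -1,"xyz": [0,0,0.2],"dr": [0,0,0]},{"claw": -1,"xyz": [0,0,0.2],"dr": [0,0,0]}])

```text
t: 13.25
position: [0.5133, -0.2855, 0.1002]
orientation: [3.141, 0.0, -1.57]
force: [-0.2, 0.4, 0.8]
grip_width: 0.0
grasp_force: 0.0
```

Call:
apply_moves(targets=[{"claw": -1,"xyz": [0,0,0.02],"dr": [0,0,0]},{"claw": -1,"xyz": [0,0,0.04],"dr": [0,0,0]},{"claw": -1,"xyz": [0,0,0.04],"dr": [0,0,0]}])

```text
t: 13.62
position: [0.5131, -0.2855, 0.0941]
orientation: [3.141, 0.0, -1.57]
force: [0.2, -0.5, 0.4]
grip_width: 0.0
grasp_force: 0.0
```

Call:
apply_moves(targets=[{"claw": -1,"xyz": [0,0,0.02],"dr": [0,0,0]},{"claw": -1,"xyz": [0,0,0.04],"dr": [0,0,0]},{"claw": -1,"xyz": [0,0,0.04],"dr": [0,0,0]}])

```text
t: 14.0
position: [0.5131, -0.2855, 0.0881]
orientation: [3.141, 0.0, -1.57]
force: [0.2, -0.1, -0.9]
grip_width: 0.0
grasp_force: 0.0
```

Call:
apply_moves(targets=[{"claw": -1,"xyz": [0,0,0.01],"dr": [0,0,0]},{"claw": -1,"xyz": [0,0,0.015],"dr": [0,0,0]},{"claw": -1,"xyz": [0,0,0.02],"dr": [0,0,0]}])

```text
t: 14.38
position: [0.5133, -0.2856, 0.0857]
orientation: [-3.141, -0.0, -1.57]
force: [-1.4, 2.9, 7.8]
grip_width: -0.0
grasp_force: 3.7
```

Call:
apply_moves(targets=[{"claw": -1,"xyz": [0,0,0.004],"dr": [0,0,0]},{"claw": -1,"xyz": [0,0,0.007],"dr": [0,0,0]},{"claw": -1,"xyz": [0,0,0.007],"dr": [0,0,0]}])

```text
t: 14.75
position: [0.5134, -0.2856, 0.0854]
orientation: [-3.141, -0.0, -1.57]
force: [-3.2, 2.0, 9.1]
grip_width: 0.0001
grasp_force: 4.4
```

Call:
apply_moves(targets=[{"claw": -1,"xyz": [0,0,0.004],"dr": [0,0,0]},{"claw": -1,"xyz": [0,0,0.008],"dr": [0,0,0]},{"claw": -1,"xyz": [0,0,0.008],"dr": [0,0,0]}])

```text
t: 15.12
position: [0.5134, -0.2856, 0.0843]
orientation: [-3.141, -0.0, -1.57]
force: [-3.6, 2.8, 9.9]
grip_width: -0.0001
grasp_force: 4.7
```

Call:
apply_moves(targets=[{"claw": -1,"xyz": [0,0,0.005],"dr": [0,0,0]},{"claw": -1,"xyz": [0,0,0.01],"dr": [0,0,0]},{"claw": -1,"xyz": [0,0,0.01],"dr": [0,0,0]}])

```text
t: 15.5
position: [0.5134, -0.2856, 0.0827]
orientation: [-3.141, -0.0, -1.57]
force: [-3.0, 2.5, 8.4]
grip_width: -0.0001
grasp_force: 4.6
```

Call:
apply_moves(targets=[{"claw": -1,"xyz": [0,0,0.005],"dr": [0,0,0]},{"claw": -1,"xyz": [0,0,0.008],"dr": [0,0,0]},{"claw": -1,"xyz": [0,0,0.008],"dr": [0,0,0]}])

```text
t: 15.88
position: [0.5134, -0.2856, 0.0816]
orientation: [-3.141, -0.0, -1.57]
force: [-2.9, 2.4, 9.1]
grip_width: 0.0001
grasp_force: 4.7
```

Call:
apply_moves(targets=[{"claw": -1,"xyz": [0,0,0.005],"dr": [0,0,0]},{"claw": -1,"xyz": [0,0,0.008],"dr": [0,0,0]},{"claw": -1,"xyz": [0,0,0.008],"dr": [0,0,0]}])

```text
t: 16.25
position: [0.5134, -0.2856, 0.081]
orientation: [-3.141, -0.001, -1.57]
force: [-4.2, 3.4, 15.6]
grip_width: 0.0003
grasp_force: 7.5
```

At the stop height (0.081) the force is rising. One more small push to confirm it.

Call:
apply_moves(targets=[{"claw": -1,"xyz": [0,0,0.004],"dr": [0,0,0]},{"claw": -1,"xyz": [0,0,0.007],"dr": [0,0,0]},{"claw": -1,"xyz": [0,0,0.007],"dr": [0,0,0]}])

```text
t: 16.62
position: [0.5135, -0.2857, 0.081]
orientation: [-3.14, -0.001, -1.569]
force: [-7.6, 5.4, 22.9]
grip_width: -0.0001
grasp_force: 11.7
```

It is hard on the stop: 23 N with no further travel. I'll release and retreat upward.

Call:
apply_moves(targets=[{"claw": -1,"xyz": [0,0,-0.02],"dr": [0,0,0]},{"claw": -1,"xyz": [0,0,-0.1],"dr": [0,0,0]},{"claw": -1,"xyz": [0,0,-0.4],"dr": [0,0,0]},{"claw": -1,"xyz": [0,0,-0.7],"dr": [0,0,0]},{"claw": -1,"xyz": [-0.4,0,-0.7],"dr": [0,0,0]},{"claw": -1,"xyz": [-0.7,0,-0.7],"dr": [0,0,0]},{"claw": -1,"xyz": [-0.7,0,-0.7],"dr": [0,0,0]},{"claw": -1,"xyz": [-0.7,0,-0.7],"dr": [0,0,0]}])

```text
t: 17.62
position: [0.5135, -0.1805, 0.1836]
orientation: [-3.141, -0.0, -1.569]
force: [-0.2, 0.5, 0.6]
grip_width: 0.0002
grasp_force: 0.0
```

```bash
python3 - <<'E'
from h import *
s=arm.get_state();print(s["position"],s["force"])
im=[cv2.cvtColor(vision.camera(n),4) for n in("top","side")]
cv2.imwrite("pics/p5.png",np.hstack([cv2.resize(im[0][110:240,220:350],(400,400),interpolation=3),cv2.resize(im[1][140:240,180:280],(400,400),interpolation=3)]))
E
```

```text
[ 0.51352919 -0.18047953  0.18362414] [-0.16348063  0.48573151  0.63951977]
```

View pics/p5.png

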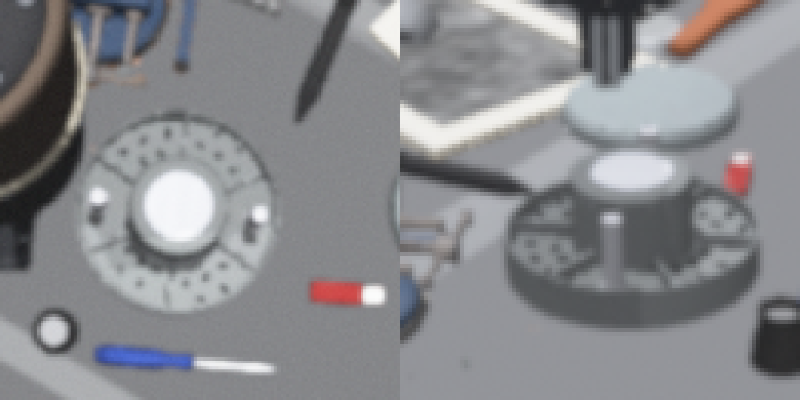

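The carousel sits level with its rim down over the foot. Posts are at (98,196) and (260,213) in the crop, the gripper is clear, and the loupe, screwdriver and USB stick are where they were.

```bash
python3 -c "
from workcell import arm
print(arm.finish_job())"
```

```text
the job is handed in; nothing more can be done
None
```

I handed the job in at about 17.7 s: the carousel dropped onto the flats after about 140° of turning and was pressed to its stop (about 23 N, no further travel), it looks level, the gripper is clear, and the loupe, screwdriver and USB stick were not moved; `finish_job()` returned no verdict.

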